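# Fetch the sample basket out of the hooded drying box with the hook rod

### The job

Take the hook rod from its fork stand and use it to fetch the small basket hanging deep in the narrow blue drying box, without touching the basket with the gripper or arm. Keep the basket upright, stand it gently in the dark tray, then hang the rod back in its fork stand by its collar and let go, leaving the white-lidded jar, the dark stone and the tape roll where they are.

Things in the scene. Friction and masses are not known exactly. Their poses are not given: they have to be found in the camera images.
- hook_rod: Loose hook rod, 214 mm long, 0.12 kg, hanging upright in the fork stand. Origin: centre of its collar's underside; z runs up the rod. Steel collar 36 mm across, z 0 to 5 mm; above it an orange square handle 20 x 20 mm (sides along x and y), z 5 to 75 mm; below it a round shank 9 mm thick to z = -139 mm, ending in two prongs (see hook_crook).
- hook_crook (a point): Where the centre of a hooked 7 mm bar lying along y rests: x 8, y 0, z -127.5 mm of the rod, axes as the rod's. The two prongs are 8 mm wire at y = +16 and -16 mm, joined to the shank by a crosspiece; from the shank they run along +x (wire centre at rod z = -135 mm) to rod x = 22 mm, then slant up to tips at rod x = 30, z = -121 mm.
- basket: Loose rigid aluminium basket (about 0.16 kg with the opal fixed in it), origin: centre of its underside, z up. Open box 50 (x) by 66 (y) by 34 mm high, nothing in it higher. Two straps at y = +32 and -32 mm rise to a crossbar (see bar_mid). It hangs upright by the bar's ends, lying loose in two lugs in the drying box, its x along the box's x.
- bar_mid (a point): Middle (red part) of the basket's crossbar: 7 mm thick, 98 mm long along the basket's y, centre 105 mm above the basket's underside. Below it the space between the straps is open for 60 mm in y, down to the basket's rim 34 mm above its underside.
- drying_box: Fixed blue box on 30 mm feet, open in front (-x), origin on the bench under the hung bar, x to its back, z up. Inside y -55 to 55 mm, walls 4 mm. Sill at x -70 to -66, top z 54; back wall from x 44. Side walls to z 160 for x -70 to -34, behind that to z 275. At x 0 a lug on each side wall reaches 18 mm inward, top z 166.5, horns to z 173.5 mm before and behind the bar (bar centre z 170).
- roof_edge (a point): Middle of the lower front edge of the drying box's roof (box x -34, y 0, z 263 mm). The roof covers everything behind this edge (underside z 269, top 275 mm); in front of it the box is open above. An upright rod cannot reach the bar; one leaning about 25 to 40 degrees, foot toward the back wall, can.
- stand: Fixed fork stand, origin on the bench under the rod's place, x from the fork's open mouth to its post, z up. Base 110 x 90 x 10 mm; post at x 49 to 63 mm; fork plate 8 mm thick, top at z 173 mm, slot 18 mm wide along x, open at x -21 and closed at x 13 mm. The rod hangs by its collar, prongs roughly to +x; lifted 10 mm, it can be drawn out along -x.
- fork_seat (a point): Point on the fork's upper face where the rod's origin sits when it hangs in place (x = 0, y = 0, z = 173 mm of the stand); axes as the stand's.
- tray: Fixed dark open tray, 165 mm (x) by 125 mm (y), walls 28 mm high; origin at the centre of its underside, z up; the inner floor is 5 mm above the bench.
- jar: Loose small round jar with a white lid, 50 mm diameter, 24 mm high, origin under its centre; a bystander.
- stone: Loose dark rough stone, 54 x 77 x 41 mm, origin under its centre; a bystander.
- tape: Loose brown tape roll lying flat, 67 mm diameter, 19 mm high, origin under its centre; a bystander.
Not all that is in view belongs to the job. There is more than one size of the hook_rod; the job needs the smaller.

How it is judged (in metres and radians):
On the way, in this order (a step that is already met when the one before it is completed fails the run):
1. the hook rod has been taken out of its fork stand (distance between hook_rod and fork_seat above 0.08 m), for 0.1 s.
2. the basket hangs from the hook rod outside the drying box (x of basket in the frame of drying_box below -0.096 m and contact force between hook_rod and basket above 0.3 N), for 0.2 s.
3. the basket stands in the tray, free of the rod (horizontal distance between basket and tray below 0.065 m and z of basket in the frame of tray below 0.012 m and angle between basket's own z axis and vertical below 0.1 rad and contact force between hook_rod and basket below 0.05 N), for 0.2 s.
At the end, for the whole second after the job is handed in: Basket upright (0.1 rad) and at rest on the tray's floor (origin within 65 mm of the tray's centre from above, under 12 mm over its underside); rod released, hanging upright (0.12 rad) and at rest by its collar on the fork, within 20 mm of its seat and 4 mm in height (horizontal distance between basket and tray below 0.065 m and z of basket in the frame of tray below 0.012 m and angle between basket's own z axis and vertical below 0.1 rad and linear speed of basket below 0.02 m/s and distance between hook_rod and fork_seat below 0.02 m and z of hook_rod in the frame of fork_seat between -0.004 and 0.004 m and angle between hook_rod's own z axis and vertical below 0.12 rad and linear speed of hook_rod below 0.03 m/s); the robot touches nothing.
It fails at once if the gripper or arm touches the basket (contact force between any of the fingers, the arm and basket above 1 N).
It fails at once if the basket is tipped more than 45 degrees (angle between basket's own z axis and vertical above 0.79 rad).
It fails at once if the basket is dropped or slammed down (faster than 0.6 m/s with its underside less than 60 mm over the bench) (linear speed of basket above 0.6 m/s and height (world z) of basket below 0.06 m).
It fails at once if a bystander (jar, dark stone or tape roll) is moved more than 25 mm (distance of any of jar, stone, tape from where it was at the start of the episode above 0.025 m).
It also fails if it takes over 72 s, if anything falls off the work surface, if the arm or the gripper's body presses on something with over 40 N, if the wrist force passes 120 N, or if a joint passes its speed limit or range.

### The arm

A 6-joint arm with a two-finger parallel gripper is mounted at the origin on a cart in front of the work surface, level with it; the furniture and walls round the work are solid. World frame = base frame: x ahead of the robot, y to its left, z up, the work surface at z = 0. Lengths are in mm, angles in rad, forces in N, time in s.
With the tool pointing down it reaches from about 300 to 775 mm from the base axis. Payload 14.6 kg.
Tool frame: the origin (TCP) lies at the very end of the fingers, on their centre line; the grasp point (between the pads) lies 19 mm behind it; z points along the fingers, y is the line along which they close (so a half turn about z gives the same grasp; the last joint's range is limited). The gripper opens to 94 mm and grips with 3 to 60 N. Pads are 16 mm wide; open, the fingers measure 119 mm over their backs; the gripper's body (75 mm by 177 mm) begins 78 mm behind the grasp point.
Start: joints at [-1.271, 0.3, 1.521, -0, 1.321, -0.067], TCP at [197.239, -513.406, 173.346] pointing down, gripper open.
Joint ranges: [-3.03, 3.03], [-0.79, 2.21], [0.23, 2.52], [-1.04, 4.18], [0, 3.07], [-2.55, 2.55]. Speed limits (rad/s): [2.22, 2.22, 2.57, 3.14, 3.14, 3.14].

### API

Orientations are given as [roll, pitch, yaw] about the fixed x, y, z axes, in that order (R = Rz(yaw) Ry(pitch) Rx(roll)).
In Python, from cell import manip, camera, get_calibration gives the robot as it stands. The module is installed in compiled form; this text tells all that it offers.
- The arm moves only by the tool jog_arm, never from a script. Its argument "plan" is one flat list of numbers, 6 for each row, row after row: the shift along the world's x, y, z in m, then the turn, a rotation vector about the world's x, y, z in degrees. A call has 1 to 20 rows; each row is the pose to reach, as a shift and turn from the pose commanded when the call began; what a row does not reach only later rows make up. A row lasts 1/10 s, in which the tool goes at most 50 mm and 8.59 degrees, less where a joint would pass 70% of its speed; a pose out of reach is approached as far as the arm can. A call with a gripper value outside its range is refused whole. "claw" is the finger opening in m, from 0 to 0.094, set as the call begins (left out, the last holds). The fingers move at their own pace and stop on an object; "force" is the grip in N (left out, the last holds). Time passes only in rows, so rows that repeat a pose let the fingers close. It gives the time, the measured TCP pose, the force, the opening and the grip force at its end, in the units of the state.
- manip.read_state(): the state, without advancing time (a new reading comes with each control period).
- camera(name): name is "side" or "top" or "wrist"; returns (picture, depth): 384x512x3 uint8, red, green, blue; 384x512 float32, mm along the optical axis (not along the pixel's ray), 0 where there is no reading.
- get_calibration(name): a dict with "fx", "fy", "cx", "cy" (pixels), "k1" (the pictures are not rectified: a ray, as slopes to the right and down, at radius r is drawn at 1 + k1 r^2 times it, then the intrinsics apply), "origin" and "attitude" of the camera in the world. Camera axes: x right, y down, z forward; pixel columns grow to the right and rows downward; lengths in mm; the calibration is good to about 2 mm. A picture is of the moment at which its call begins: read the wrist's pose just before it. get_calibration takes no time and is no camera call; for the wrist camera it gives the pose at the moment of the call.
- manip.sign_off(): hands the job in; it is judged then, once.
The state is a dict: "clock": time; "joints": joint angles; "qd": joint speeds; "effort": joint torques, N m; "eef_pos": TCP position; "eef_rot": TCP orientation; "wrist_force": force on the tool from outside, world axes, zero at the start; "moment": the same for the moment, N m; "finger_gap": finger opening in mm; "finger_force": force on a finger pad.
Only numpy, scipy, OpenCV 4.12 (cv2) and the standard library are available. Lean on these libraries where they do the work, as an engineer would, in place of code of your own. Each camera call takes 0.05 s, during which the arm holds its last target. There are 200 camera calls.

## Working session

There is one attempt and no reset: what is moved stays moved. The work goes in short steps, Python scripts to look and compute and a tool call to move; the robot and the scene stay as the last step left them, time stands still between calls to the robot, and variables do not carry over. Pictures are saved under pics/ and viewed, at most 10 in all, crops included, and the job is handed in when it is done.

Besides the shell and the picture viewer there is one more tool, called after "Request:" by a JSON object that holds its "name" and its "arguments". jog_arm: Moves the arm, as the interface text tells. Its arguments: {"type":"object","properties":{"plan":{"type":"array"},"claw":{"type":"number"},"force":{"type":"number"}},"required":["plan"]}

```bash
mkdir -p pics; cat > h.py <<'E'
import numpy as np, cv2
from scipy.spatial.transform import Rotation as R
from cell import manip, camera, get_calibration
def cal(n):
    c=get_calibration(n); return c
def att(c):
    a=np.array(c["attitude"],float)
    return a if a.shape==(3,3) else R.from_euler('xyz',a).as_matrix()
def rays(c,uv):
    uv=np.atleast_2d(np.array(uv,float)); d=(uv-[c["cx"],c["cy"]])/[c["fx"],c["fy"]]
    s=d.copy()
    for _ in range(20): s=d/(1+c["k1"]*(s**2).sum(1,keepdims=True))
    return np.c_[s,np.ones(len(s))]
def plane(c,uv,z):
    d=rays(c,uv)@att(c).T; o=np.array(c["origin"]); t=(z-o[2])/d[:,2]
    return o+d*t[:,None]
def cloud(c,dep):
    v,u=np.mgrid[:384,:512]; r=rays(c,np.c_[u.ravel(),v.ravel()])
    P=(r*dep.ravel()[:,None])@att(c).T+np.array(c["origin"]); P[dep.ravel()==0]=np.nan
    return P.reshape(384,512,3)
E
python3 - <<'E'
from h import *
ims=[]
for n in ["side","top"]:
    c=cal(n); im,d=camera(n); np.savez(n,im=im,d=d); print(n,c)
    cv2.imwrite(f"pics/{n}.png",cv2.resize(im[:,:,::-1],(768,576)))
c=cal("wrist");print(c)
im,d=camera("wrist");np.savez("wrist",im=im,d=d)
print(manip.read_state())
E
```

```text
side {'fx': 457.52101374022004, 'fy': 457.52101374022004, 'cx': 255.92734907297705, 'cy': 196.06897381649674, 'k1': -0.06666027210782918, 'origin': array([241.07587436, 821.2693764 , 912.49218808]), 'attitude': array([-2.25307346e+00,  1.62380769e-03, -2.73799850e+00])}
top {'fx': 436.2670886644566, 'fy': 436.2670886644566, 'cx': 257.68494900642037, 'cy': 185.69709088084997, 'k1': -0.11722170173304211, 'origin': array([ 396.85689018,  -13.88285704, 1237.43379702]), 'attitude': array([-2.94347258,  0.02523604, -1.57817224])}
{'fx': 267.3675350886847, 'fy': 267.3675350886847, 'cx': 256.96547780748506, 'cy': 190.7549622910209, 'k1': -0.0024387319905379767, 'origin': array([ 271.95129317, -485.63167714,  385.26544698]), 'attitude': array([ 2.86456735e+00,  1.11068721e-04, -1.20404883e+00])}
{'clock': 0.15, 'joints': array([-1.27060022e+00,  3.00324914e-01,  1.52142225e+00,  1.48572526e-06,
        1.32073158e+00, -6.65547438e-02]), 'qd': array([ 0.00136931, -0.00155691, -0.00179608, -0.00085349, -0.00114699,
        0.00134791]), 'effort': array([ 1.21885707e-03, -5.31958580e+01, -3.52817631e+01,  7.08448514e-02,
        2.36006436e-02, -6.06932940e-05]), 'eef_pos': array([ 197.17382067, -513.19446235,  172.93373344]), 'eef_rot': array([-3.14070862e+00, -6.03659247e-05,  3.66750460e-01]), 'wrist_force': array([ 0.40379637, -0.30193601, -1.91584515]), 'moment': array([-0.02285591, -0.03240253, -0.02656548]), 'finger_force': 0.0, 'finger_gap': 94.16937624133558}
```

View pics/side.png

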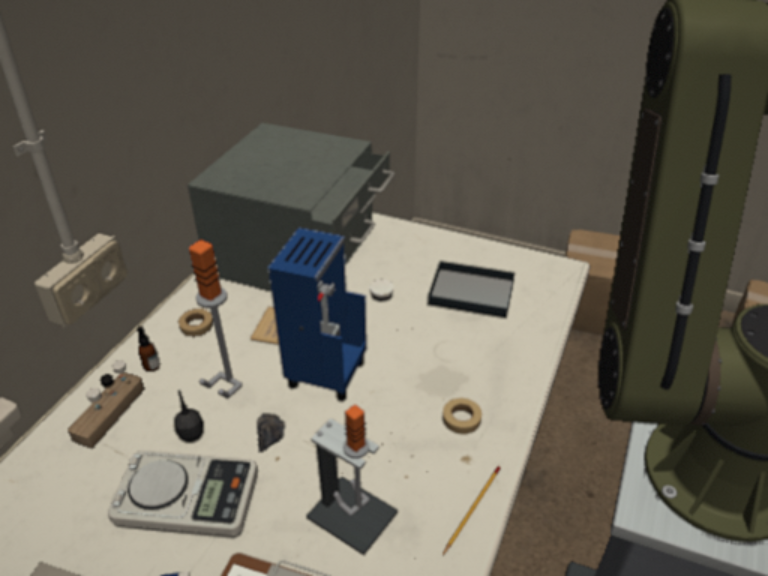

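View pics/top.png

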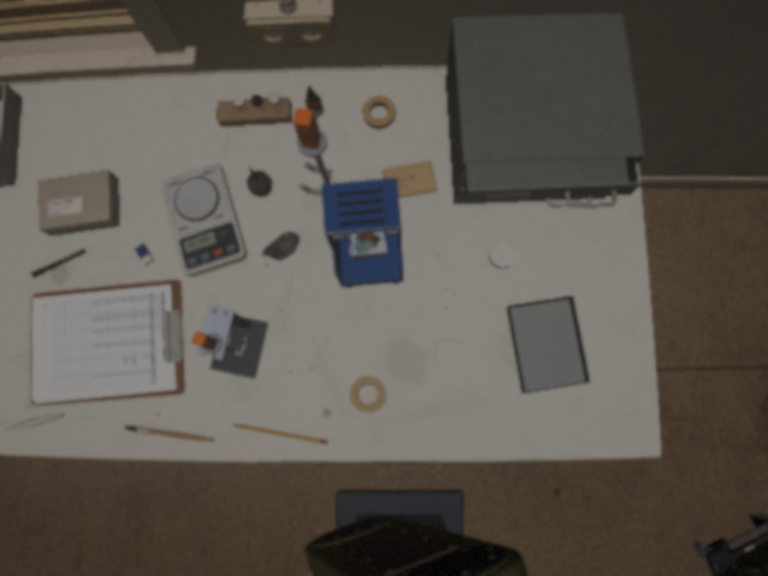

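The side view (768x576 picture) shows two orange-handled rods: a long one at (205,270), whose foot is on the bench behind the box, and a small one at (355,430), hanging by its collar in the fork stand. The small one fits the description. The top view shows the box at (362,230), the tray at (548,345), the jar at (501,256), the stone at (283,245), and tape rolls at (368,394) and (380,110). Next I'll measure these and confirm the rod in one enlarged crop.

```bash
cat > m.py <<'E'
from h import *
S={}
for n in ["side","top"]:
    f=np.load(n+".npz"); S[n]=(f["im"],cloud(cal(n),f["d"]))
def rect(P,name):
    r=cv2.minAreaRect(P[:,:2].astype(np.float32)); print(name,len(P),"c",np.round(r[0],1),"size",np.round(r[1],1),"ang",round(r[2],1),"z",np.round(np.nanpercentile(P[:,2],[2,50,98]),1)); return cv2.boxPoints(r)
for n,(im,P) in S.items():
    h=cv2.cvtColor(im,cv2.COLOR_RGB2HSV).astype(int); H,s,V=h[...,0],h[...,1],h[...,2]
    z=P[...,2]
    print("==",n,"bench z",np.round(np.nanmedian(z[(z<15)&(z>-15)]),2))
    o=((H<12)&(s>170)&(V>110)).astype(np.uint8)
    k,l,st,ce=cv2.connectedComponentsWithStats(o)
    for i in range(1,k):
        if st[i,4]>40:
            p=P[l==i]; print("orange",ce[i].round(1),st[i],"mean",np.nanmean(p,0).round(1),"z",np.nanpercentile(p[:,2],[3,97]).round(1))
    b=(H>105)&(H<125)&(s>140)
    k,l,st,ce=cv2.connectedComponentsWithStats(b.astype(np.uint8)); i=1+st[1:,4].argmax(); B=l==i
    print("box comp",ce[i],st[i])
    for zz in [275]:
        m=cv2.erode((B&(abs(z-zz)<5)).astype(np.uint8),np.ones((1,1)))>0
        print(rect(P[m],"roof").round(1).tolist())
    r=(((H<8)|(H>172))&(s>120)&(V>50)&(abs(z-170)<20))
    if r.sum(): print("red",np.argwhere(r).mean(0),r.sum(),np.nanmedian(P[r],0).round(1))
im,P=S["top"]; z=P[...,2]
s0=cal("top")
# tray: region by window (512 scale)
def win(u0,u1,v0,v1): 
    m=np.zeros(z.shape,bool); m[v0:v1,u0:u1]=1; return m
g=cv2.cvtColor(im,cv2.COLOR_RGB2GRAY)
m=win(330,400,190,270)&(z>20)&(z<36); print(rect(P[m],"traywalls").round(1).tolist())
m=win(325,345,160,182)&(z>15); rect(P[m],"jar")
m=win(172,204,150,176)&(z>6); rect(P[m],"stone")
m=win(230,262,248,278)&(z>10); rect(P[m],"tape")
m=win(238,268,60,90)&(z>10); rect(P[m],"tape2")
m=win(120,170,200,250)&(z>160)&(z<180); print(rect(P[m],"forkplate").round(1).tolist())
m=win(130,185,205,256)&(z>4)&(z<16); print(rect(P[m],"base").round(1).tolist())
im2=S["side"][0]; cv2.imwrite("pics/crop.png",np.hstack([cv2.resize(im2[255:375,195:275,::-1],(400,600),interpolation=cv2.INTER_CUBIC),cv2.resize(im2[145:265,110:190,::-1],(400,600),interpolation=cv2.INTER_CUBIC)]))
E
python3 m.py
```

```text
== side bench z 1.48
orange [133.3 164.5] [127 160  14  10  93] mean [845.2 135.1 302.3] z [302.3 309.2]
orange [236.  275.3] [231 271  11   9  69] mean [504.  304.8 248.9] z [243.2 251.2]
box comp [210.26163724 209.85737216] [ 180  153   63  110 4361]
roof 811 c [707.9  51.8] size [ 76.8 121.1] ang 5.3 z [271.5 275.4 278. ]
[[664.0999755859375, 108.5999984741211], [675.2000122070312, -12.0], [751.7000122070312, -4.900000095367432], [740.5999755859375, 115.69999694824219]]
red [204.92307692 215.23076923] 13 [698.7  32.  173. ]
== top bench z 1.26
orange [202.   77.9] [197  73  11  10  89] mean [840.7 135.6 306.9] z [304.  310.4]
box comp [260.         143.58064516] [257 139   8  10  31]
roof 30 c [689.3   3.8] size [22.5 11.7] ang 26.5 z [273.2 275.5 278.9]
[[676.5999755859375, 4.0], [681.7999877929688, -6.5], [702.0, 3.5999999046325684], [696.7000122070312, 14.0]]
traywalls 271 c [ 514.  -284.5] size [166.7 127.4] ang 7.7 z [20.7 27.5 33.2]
[[422.79998779296875, -232.60000610351562], [440.0, -358.79998779296875], [605.2000122070312, -336.3999938964844], [588.0, -210.1999969482422]]
jar 242 c [ 686.7 -205. ] size [49.4 47.9] ang 74.3 z [19.8 24.9 29.4]
stone 316 c [719.3 224.9] size [74.7 78.3] ang 6.4 z [ 6.7 30.3 41.3]
tape 328 c [425.8  53.2] size [64.  63.1] ang 89.6 z [14.1 19.9 24.5]
tape2 299 c [987.1  37.8] size [68.  83.5] ang 10.5 z [11.1 19.3 24.1]
forkplate 477 c [524.3 297.8] size [46.2 84.7] ang 78.2 z [168.3 173.8 179.2]
[[478.1000061035156, 283.8999938964844], [561.0, 266.6000061035156], [570.4000244140625, 311.79998779296875], [487.5, 329.1000061035156]]
base 890 c [520.1 305.6] size [146.1 158.4] ang 1.2 z [ 4.4 10.2 15.1]
[[445.5, 383.29998779296875], [448.70001220703125, 225.0], [594.7999877929688, 228.0], [591.5999755859375, 386.29998779296875]]
```

View pics/crop.png

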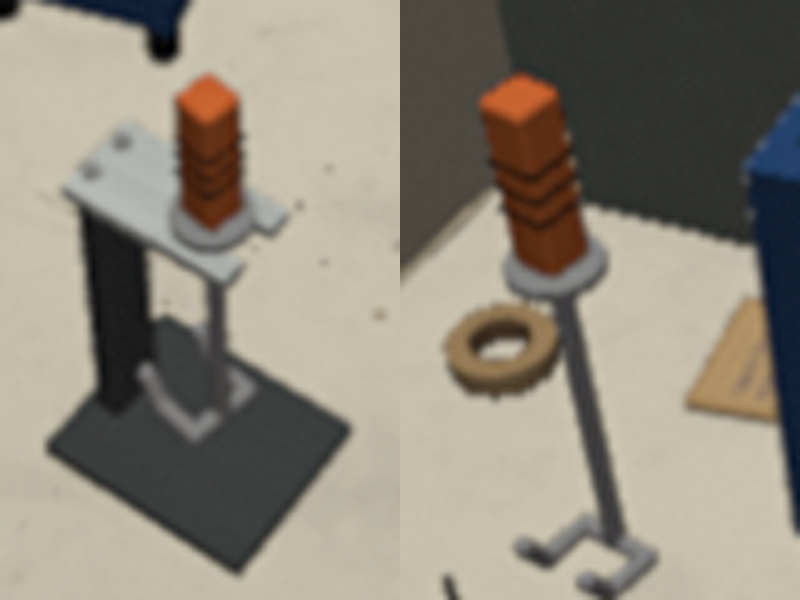

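The left crop shows the small rod, hanging by its collar in the fork, prongs toward the post. The right crop is the long free-standing one, which is not wanted. The fork is at about (504,303) and its x axis is at about -12°. I'll move above the stand with tool yaw about 168°.

Request:
{"name": "jog_arm", "arguments": {"plan": [0.02, 0.02, 0.04, 0, 0, 7, 0.04, 0.05, 0.07, 0, 0, 14, 0.06, 0.09, 0.1, 0, 0, 21, 0.08, 0.13, 0.12, 0, 0, 28, 0.1, 0.17, 0.14, 0, 0, 36, 0.12, 0.21, 0.157, 0, 0, 44, 0.14, 0.255, 0.157, 0, 0, 52, 0.16, 0.3, 0.157, 0, 0, 60, 0.18, 0.345, 0.157, 0, 0, 68, 0.2, 0.39, 0.157, 0, 0, 76, 0.22, 0.435, 0.157, 0, 0, 84, 0.24, 0.48, 0.157, 0, 0, 92, 0.255, 0.525, 0.157, 0, 0, 100, 0.265, 0.57, 0.157, 0, 0, 108, 0.275, 0.615, 0.157, 0, 0, 116, 0.285, 0.66, 0.157, 0, 0, 124, 0.295, 0.71, 0.157, 0, 0, 132, 0.3, 0.75, 0.157, 0, 0, 140, 0.305, 0.79, 0.157, 0, 0, 147, 0.307, 0.816, 0.157, 0, 0, 147], "claw": 0.094, "force": 40}}

```text
clock: 2.15
eef_pos: [504.0, 305.1, 329.5]
eef_rot: [-3.141, -0.001, 2.938]
wrist_force: [0.4, -0.9, 0.1]
finger_gap: 93.6
finger_force: 0.0
```

Request:
{"name": "jog_arm", "arguments": {"plan": [0, 0, 0, 0, 0, 0, 0, 0, 0, 0, 0, 0, 0, 0, 0, 0, 0, 0]}}

```text
clock: 2.45
eef_pos: [504.3, 301.7, 330.5]
eef_rot: [-3.142, 0.0, 2.931]
wrist_force: [0.3, -0.2, 0.6]
finger_gap: 94.0
finger_force: 0.0
```

```bash
cat > w.py <<'E'
from h import *
import sys
c=cal("wrist"); im,d=camera("wrist"); np.savez("wrist",im=im,d=d,o=c["origin"],a=c["attitude"])
s=manip.read_state(); print(s["clock"],s["eef_pos"].round(1),s["eef_rot"].round(3),s["joints"].round(2),"F",s["wrist_force"].round(2),s["finger_gap"].round(1))
cv2.imwrite(f"pics/{sys.argv[1]}.png",cv2.resize(im[:,:,::-1],(768,576)))
E
python3 w.py w1; python3 - <<'E'
from h import *
f=np.load("wrist.npz"); c=cal("wrist"); P=cloud(c,f["d"]); im=f["im"]
h=cv2.cvtColor(im,cv2.COLOR_RGB2HSV).astype(int); H,s,V=h[...,0],h[...,1],h[...,2]; z=P[...,2]
near=(abs(P[...,0]-504)<60)&(abs(P[...,1]-303)<60)
def rect(m,n):
    p=P[m]; r=cv2.minAreaRect(p[:,:2].astype(np.float32)); print(n,m.sum(),np.round(r[0],1),np.round(r[1],1),round(r[2],1),"z",np.nanmedian(p[:,2]).round(1),cv2.boxPoints(r).round(1).tolist())
o=(H<14)&(s>140)&(V>60)
rect(o&near&(z>240),"handletop"); 
near2=(abs(P[...,0]-524)<70)&(abs(P[...,1]-298)<60)
rect(near2&(abs(z-173)<3.0),"plate")
rect(near2&(abs(z-178)<2),"collar?")
E
```

```text
handletop 226 [505.2 299.9] [19.  19.4] 69.5 z 248.8 [[492.79998779296875, 294.3999938964844], [511.0, 287.70001220703125], [517.5999755859375, 305.3999938964844], [499.3999938964844, 312.20001220703125]]
plate 953 [523.9 295.3] [43.8 83.4] 77.7 z 174.2 [[478.5, 282.8999938964844], [559.9000244140625, 265.0], [569.2999877929688, 307.79998779296875], [487.79998779296875, 325.6000061035156]]
collar? 220 [524.  294.1] [39.  78.2] 71.0 z 178.7 [[480.6000061035156, 288.3999938964844], [554.5999755859375, 263.0], [567.2999877929688, 299.79998779296875], [493.29998779296875, 325.29998779296875]]Traceback (most recent call last):
  File "w.py", line 4, in <module>
    s=manip.read_state(); print(s["clock"],s["eef_pos"].round(1),s["eef_rot"].round(3),s["joints"].round(2),"F",s["wrist_force"].round(2),s["finger_gap"].round(1))
                                                                                                                                          ^^^^^^^^^^^^^^^^^^^^^
AttributeError: 'float' object has no attribute 'round'
```

```bash
sed -i 's/s\["finger_gap"\].round(1)/round(s["finger_gap"],1)/' w.py; python3 - <<'E'
from h import *
f=np.load("wrist.npz"); c=cal("wrist"); im=f["im"]; P=cloud(c,f["d"]); z=P[...,2]
h=cv2.cvtColor(im,cv2.COLOR_RGB2HSV).astype(int); H,s,V=h[...,0],h[...,1],h[...,2]
m=((H<14)&(s>140)&(z>244)&(abs(P[...,0]-504)<60)&(abs(P[...,1]-303)<60)).astype(np.uint8)
ys,xs=np.nonzero(m); print(xs.min(),xs.max(),ys.min(),ys.max())
Q=plane(c,np.c_[xs,ys],248)[:,:2]; print(Q.mean(0).round(1)); r=cv2.minAreaRect(Q.astype(np.float32)); print(r)
for a in range(-35,10,3):
    R2=np.array([[np.cos(np.radians(a)),np.sin(np.radians(a))],[-np.sin(np.radians(a)),np.cos(np.radians(a))]])
    q=Q@R2.T; print(a,np.ptp(q,0).round(2),end=" ; ")
g=im[ys.min()-75:ys.max()+75,xs.min()-90:xs.max()+110,::-1]
k=min(800/g.shape[1],600/g.shape[0]);cv2.imwrite("pics/w1.png",cv2.resize(g,None,fx=k,fy=k,interpolation=cv2.INTER_CUBIC))
E
```

```text
73 491 178 378
[530.7 307.2]
((666.8253173828125, 331.69866943359375), (577.5775146484375, 264.1737060546875), 58.45106506347656)
-35 [271.91 572.23] ; -32 [265.24 577.  ] ; -29 [267.01 580.18] ; -26 [269.68 581.78] ; -23 [271.74 581.78] ; -20 [273.53 580.18] ; -17 [276.49 577.  ] ; -14 [288.02 572.23] ; -11 [298.81 565.9 ] ; -8 [308.86 558.01] ; -5 [318.06 548.6 ] ; -2 [328.14 537.68] ; 1 [342.63 525.28] ; 4 [356.18 511.45] ; 7 [368.76 496.22] ;
```

View pics/w1.png

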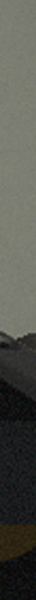

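That crop was wrong: stray mask pixels spoiled the window. I'll redo it with the largest component only.

```bash
python3 - <<'E'
from h import *
f=np.load("wrist.npz"); c=cal("wrist"); im=f["im"]; P=cloud(c,f["d"]); z=P[...,2]
h=cv2.cvtColor(im,cv2.COLOR_RGB2HSV).astype(int); H,s,V=h[...,0],h[...,1],h[...,2]
m=((H<14)&(s>140)&(V>60)&(z>244)&(abs(P[...,0]-504)<60)&(abs(P[...,1]-303)<60)).astype(np.uint8)
k,l,st,ce=cv2.connectedComponentsWithStats(m); i=1+st[1:,4].argmax(); print(st[i],ce[i])
ys,xs=np.nonzero(l==i)
Q=plane(c,np.c_[xs,ys],248)[:,:2]; r=cv2.minAreaRect(Q.astype(np.float32)); print(Q.mean(0).round(1),r)
for a in range(-35,10,4):
    t=np.radians(a);q=Q@np.array([[np.cos(t),-np.sin(t)],[np.sin(t),np.cos(t)]]); print(a,np.ptp(q,0).round(1),end=" ; ")
x,y=ce[i].astype(int); g=im[max(0,y-60):y+60,max(0,x-80):x+80,::-1]
cv2.imwrite("pics/w2.png",cv2.resize(g,(g.shape[1]*5,g.shape[0]*5),interpolation=cv2.INTER_CUBIC)); print(x,y,g.shape)
E
```

```text
[248 179  18  18 219] [256.48401826 187.42465753]
[504.9 299.9] ((504.9042663574219, 299.99725341796875), (18.92122459411621, 19.7495059967041), 69.26473236083984)
-35 [21.3 21.2] ; -31 [20.5 20.5] ; -27 [20.1 19.9] ; -23 [19.7 19.3] ; -19 [19.9 19. ] ; -15 [20.1 19.3] ; -11 [20.4 19.7] ; -7 [21.3 20.6] ; -3 [22.1 21.4] ; 1 [22.7 22.1] ; 5 [23.3 22.8] ; 9 [23.7 23.2] ; 256 187 (120, 160, 3)
```

View pics/w2.png

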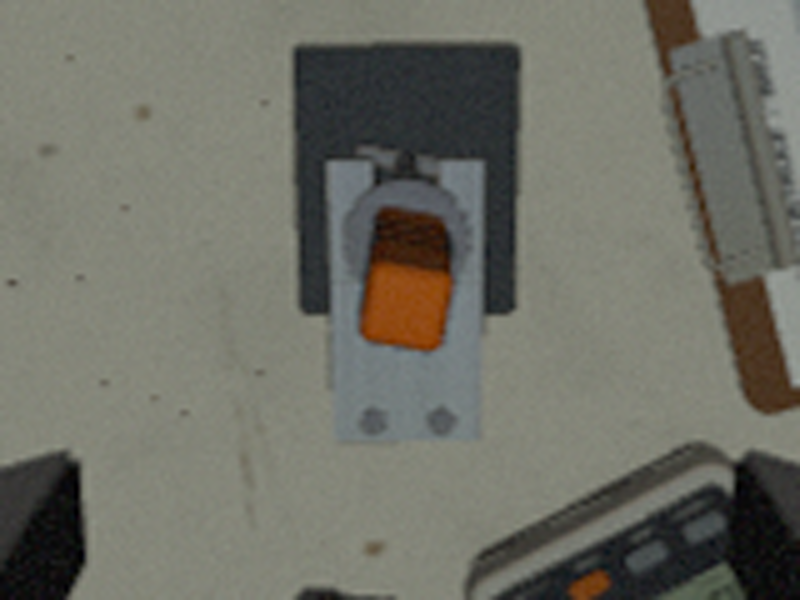

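The handle (crop centre (405,300)) sits about 8° off the fork's axis, so the rod's yaw is about -20°. The top centre is (505,300). I'll turn -8°, descend and grip.

Request:
{"name": "jog_arm", "arguments": {"plan": [0.0005, -0.002, -0.02, 0, 0, -4, 0.0005, -0.002, -0.05, 0, 0, -8, 0.0005, -0.002, -0.08, 0, 0, -8, 0.0005, -0.002, -0.11, 0, 0, -8, 0.0005, -0.002, -0.136, 0, 0, -8, 0.0005, -0.002, -0.136, 0, 0, -8, 0.0005, -0.002, -0.136, 0, 0, -8]}}

```text
clock: 3.2
eef_pos: [505.1, 300.1, 195.6]
eef_rot: [3.141, 0.001, 2.792]
wrist_force: [0.1, -0.7, 1.2]
finger_gap: 94.1
finger_force: 0.0
```

Request:
{"name": "jog_arm", "arguments": {"plan": [0, 0, 0, 0, 0, 0, 0, 0, 0, 0, 0, 0, 0, 0, 0, 0, 0, 0, 0, 0, 0, 0, 0, 0, 0, 0, 0, 0, 0, 0, 0, 0, 0, 0, 0, 0, 0, 0, 0, 0, 0, 0, 0, 0, 0, 0, 0, 0], "claw": 0.01, "force": 50}}

```text
clock: 4.0
eef_pos: [504.7, 300.6, 194.3]
eef_rot: [-3.142, -0.0, 2.793]
wrist_force: [-0.1, -0.2, 0.0]
finger_gap: 33.4
finger_force: 0.0
```

Request:
{"name": "jog_arm", "arguments": {"plan": [0, 0, 0, 0, 0, 0, 0, 0, 0, 0, 0, 0, 0, 0, 0, 0, 0, 0, 0, 0, 0, 0, 0, 0, 0, 0, 0, 0, 0, 0]}}

```text
clock: 4.5
eef_pos: [504.7, 300.6, 194.3]
eef_rot: [-3.142, -0.0, 2.793]
wrist_force: [0.1, -0.1, -0.5]
finger_gap: 20.0
finger_force: 49.8
```

```bash
python3 w.py w3
```

```text
4.55 [504.7 300.6 194.3] [-3.142 -0.     2.793] [ 0.47  0.37  1.38  0.    1.39 -0.75] F [ 0.7  -0.45  0.24] 19.8
```

Rod gripped (gap 20 mm, 50 N). Next I lift 12 mm, draw it out along the fork's -x, then raise it.

Request:
{"name": "jog_arm", "arguments": {"plan": [0, 0, 0.006, 0, 0, 0, 0, 0, 0.012, 0, 0, 0, 0, 0, 0.012, 0, 0, 0, -0.02, 0.004, 0.012, 0, 0, 0, -0.045, 0.0095, 0.012, 0, 0, 0, -0.07, 0.015, 0.012, 0, 0, 0, -0.095, 0.02, 0.012, 0, 0, 0, -0.11, 0.023, 0.02, 0, 0, 0, -0.11, 0.023, 0.06, 0, 0, 0, -0.11, 0.023, 0.08, 0, 0, 0, -0.11, 0.023, 0.08, 0, 0, 0]}}

```text
clock: 5.65
eef_pos: [395.6, 324.2, 277.7]
eef_rot: [3.137, 0.003, 2.793]
wrist_force: [-0.1, -0.3, -2.2]
finger_gap: 19.4
finger_force: 49.8
```

```bash
cat > g.py <<'E'
from h import *
def rodR(beta,lean): # rod orientation, degrees
    return R.from_euler('z',beta,degrees=True)*R.from_euler('y',-lean,degrees=True)
def tcp(crook,beta,lean): return np.array(crook)+rodR(beta,lean).apply([-8,0,148.8])
def toolR(beta,lean): return rodR(beta,lean)*R.from_euler('z',180,degrees=True)*R.from_euler('x',180,degrees=True)
def go(crook,beta,lean):
    s=manip.read_state(); T=R.from_euler('xyz',s["eef_rot"])
    print("clock",s["clock"],"at",s["eef_pos"].round(1),"target",tcp(crook,beta,lean).round(1),"shift",(tcp(crook,beta,lean)-s["eef_pos"]).round(1),"rotvec",np.degrees((toolR(beta,lean)*T.inv()).as_rotvec()).round(2))
def boxpt(o,beta,p):
    return np.array([o[0],o[1],0])+R.from_euler('z',beta,degrees=True).apply(p)
E
python3 - <<'E'
from g import *
s=manip.read_state();print(s["wrist_force"].round(2),s["finger_gap"])
go(boxpt((701,51),5.3,[-150,0,135]),5.3,35)
E
```

```text
[-0.14 -0.32 -2.2 ] 19.43403004286941
clock 5.65 at [395.6 324.2 277.7] target [460.1  28.7 252.3] shift [  64.5 -295.5  -25.4] rotvec [ -4.73 -34.77  24.41]
```

Request:
{"name": "jog_arm", "arguments": {"plan": [0.005, -0.025, 0, 0, 0, 0, 0.01, -0.06, 0, -0.5, -3.5, 2.4, 0.02, -0.1, 0, -1, -7, 5, 0.03, -0.14, 0, -1.9, -14, 9.8, 0.04, -0.18, -0.01, -2.8, -21, 14.6, 0.05, -0.22, -0.015, -3.8, -28, 19.5, 0.06, -0.26, -0.02, -4.7, -34.8, 24.4, 0.0645, -0.2955, -0.025, -4.7, -34.8, 24.4, 0.0645, -0.2955, -0.025, -4.7, -34.8, 24.4, 0.0645, -0.2955, -0.025, -4.7, -34.8, 24.4, 0.0645, -0.2955, -0.025, -4.7, -34.8, 24.4]}}

```text
clock: 6.75
eef_pos: [459.1, 28.3, 248.9]
eef_rot: [-3.138, 0.607, -3.05]
wrist_force: [-0.3, -0.7, -1.1]
finger_gap: 19.6
finger_force: 49.8
```

```bash
python3 w.py w4
```

```text
6.8 [459.2  28.8 249. ] [-3.138  0.607 -3.049] [-0.08 -0.36  2.11  0.13  0.79 -1.81] F [-0.24  0.34 -1.31] 19.4
```

View pics/w4.png

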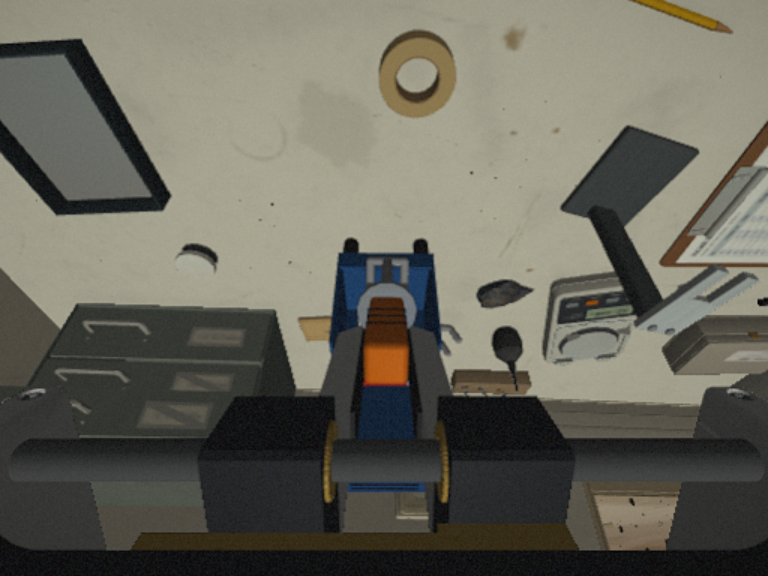

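The wrist view (768x576) looks down past the gripper. The rod's handle is at (387,350), the box's front sill runs along y=255 from x=338 to 440, and a strip of the red bar shows at (385,385). The prongs are centred between the walls at (387,270). I'll measure the sill, the wall tops and the red strip.

```bash
python3 - <<'E'
from g import *
f=np.load("wrist.npz"); c=cal("wrist"); im=f["im"]; P=cloud(c,f["d"])
h=cv2.cvtColor(im,cv2.COLOR_RGB2HSV).astype(int); H,s,V=h[...,0],h[...,1],h[...,2]
blue=(H>105)&(H<125)&(s>120)
b0=np.radians(5.3)
def loc(p): d=p[:,:2]-[701,51]; return np.c_[d[:,0]*np.cos(b0)+d[:,1]*np.sin(b0),-d[:,0]*np.sin(b0)+d[:,1]*np.cos(b0),p[:,2]]
p=P[blue]; p=p[~np.isnan(p).any(1)]; q=loc(p)
def show(m,n): 
    a=q[m]; print(n,len(a)); 
    if len(a)>5: print(np.percentile(a,[1,10,50,90,99],axis=0).round(1).tolist())
show((q[:,0]<-55)&(q[:,2]<57)&(q[:,2]>35)&(abs(q[:,1])<50),"sill")
show((q[:,2]>153)&(q[:,2]<166)&(q[:,0]<-20)&(q[:,1]>30),"wall+")
show((q[:,2]>153)&(q[:,2]<166)&(q[:,0]<-20)&(q[:,1]<-30),"wall-")
for sg in (1,-1):
    m=(q[:,1]*sg>35)&(q[:,1]*sg<75)&(q[:,2]>70)&(q[:,2]<155)&(q[:,0]<-30); show(m,"side%d"%sg)
    if m.sum()>10: a=np.polyfit(q[m,0],q[m,1],1); print("slope deg",np.degrees(np.arctan(a[0])).round(2),"y at x=-50",np.polyval(a,-50).round(1))
m=(q[:,0]<-62)&(q[:,0]>-80)&(q[:,2]>33)&(q[:,2]<53); show(m,"front")
if m.sum()>10:
    a=np.polyfit(q[m,1],q[m,0],1); print("front slope",np.degrees(np.arctan(-a[0])),"x0",a[1])
red=((H<6)|(H>172))&(s>150)&(V>60)
p=P[red];p=p[~np.isnan(p).any(1)]; q=loc(p); k=(abs(q[:,0])<40)&(abs(q[:,1])<60); print("red",k.sum()); 
if k.sum(): print(np.percentile(q[k],[5,50,95],axis=0).round(1).tolist())
o,d=np.load("top.npz"),0
# roof from side cam depth in box frame
f=np.load("side.npz"); c2=cal("side"); P2=cloud(c2,f["d"]); h=cv2.cvtColor(f["im"],cv2.COLOR_RGB2HSV).astype(int)
B=(h[...,0]>105)&(h[...,0]<125)&(h[...,1]>120); q=loc(P2[B]); q=q[~np.isnan(q).any(1)]
show(abs(q[:,2]-275)<3,"roof")
m=(q[:,1]>50)&(q[:,1]<70)&(q[:,2]<255)&(q[:,2]>165); show(m,"side wall outer"); a=np.polyfit(q[m,0],q[m,1],1); print(np.degrees(np.arctan(a[0])),a[1])
E
```

```text
sill 173
[[-72.9, -49.5, 35.2], [-72.2, -44.3, 36.1], [-71.2, 7.2, 45.8], [-70.1, 45.1, 54.7], [-69.1, 49.6, 55.8]]
wall+ 11
[[-71.7, 53.0, 154.3], [-70.9, 53.1, 155.0], [-69.0, 53.7, 160.3], [-62.5, 55.0, 161.4], [-62.0, 55.3, 161.7]]
wall- 15
[[-71.7, -59.6, 153.0], [-71.4, -59.4, 153.6], [-66.6, -58.8, 160.2], [-58.3, -57.9, 161.0], [-55.6, -57.8, 161.1]]
side1 106
[[-72.1, 51.6, 70.6], [-71.6, 51.7, 77.9], [-69.8, 52.3, 111.1], [-41.4, 54.6, 144.0], [-32.8, 55.3, 154.1]]
slope deg -3.57 y at x=-50 52.1
side-1 96
[[-72.7, -59.4, 72.7], [-72.1, -58.9, 82.0], [-63.2, -58.2, 112.8], [-40.8, -58.0, 146.7], [-31.8, -57.8, 154.5]]
slope deg 0.35 y at x=-50 -58.3
front 189
[[-73.1, -58.2, 33.9], [-72.5, -53.0, 35.1], [-71.4, -0.0, 41.9], [-70.4, 49.4, 50.9], [-69.7, 54.4, 52.7]]
front slope -0.6385834448686978 x0 -71.41006566030929
red 37
[[-6.0, -27.2, 173.2], [-4.2, -6.6, 174.7], [-2.8, 19.4, 175.2]]
roof 857
[[-30.5, -58.7, 272.7], [-24.1, -47.3, 273.9], [6.2, 4.8, 275.5], [37.0, 50.3, 276.9], [43.5, 58.1, 277.7]]
side wall outer 823
[[-33.4, 53.2, 165.9], [-26.7, 54.7, 175.1], [3.7, 56.7, 212.1], [34.8, 58.8, 247.0], [42.1, 60.1, 254.3]]
-1.6765531987669149 56.80161412819538
```

Refined box pose: origin (699.7, 48.9), yaw 4.6°. Next I compute the entry moves.

```bash
python3 - <<'E'
from g import *
o=(699.7,48.9);b=4.6
for p in ([-150,0,135],[-25,0,135],[6,0,158],[0,0,170],[0,0,190],[-150,0,190]): go(boxpt(o,b,p),b,35)
E
```

```text
clock 6.8 at [459.2  28.8 249. ] target [458.6  29.5 252.3] shift [-0.6  0.7  3.3] rotvec [ 0.17 -0.19 -0.58]
clock 6.8 at [459.2  28.8 249. ] target [583.2  39.5 252.3] shift [124.   10.7   3.3] rotvec [ 0.17 -0.19 -0.58]
clock 6.8 at [459.2  28.8 249. ] target [614.1  42.  275.3] shift [154.9  13.2  26.3] rotvec [ 0.17 -0.19 -0.58]
clock 6.8 at [459.2  28.8 249. ] target [608.1  41.5 287.3] shift [148.9  12.7  38.3] rotvec [ 0.17 -0.19 -0.58]
clock 6.8 at [459.2  28.8 249. ] target [608.1  41.5 307.3] shift [148.9  12.7  58.3] rotvec [ 0.17 -0.19 -0.58]
clock 6.8 at [459.2  28.8 249. ] target [458.6  29.5 307.3] shift [-0.6  0.7 58.3] rotvec [ 0.17 -0.19 -0.58]
```

Request:
{"name": "jog_arm", "arguments": {"plan": [-0.001, 0.001, 0, 0, 0, -0.6, 0.01, 0.002, 0.001, 0, 0, -0.6, 0.03, 0.004, 0.002, 0, 0, -0.6, 0.055, 0.006, 0.002, 0, 0, -0.6, 0.08, 0.008, 0.002, 0, 0, -0.6, 0.1, 0.009, 0.002, 0, 0, -0.6, 0.115, 0.01, 0.002, 0, 0, -0.6, 0.123, 0.011, 0.002, 0, 0, -0.6, 0.123, 0.011, 0.002, 0, 0, -0.6, 0.123, 0.011, 0.002, 0, 0, -0.6]}}

```text
clock: 7.8
eef_pos: [581.7, 39.6, 251.2]
eef_rot: [-3.138, 0.608, -3.059]
wrist_force: [0.0, 0.3, -0.9]
finger_gap: 19.5
finger_force: 49.8
```

```bash
python3 - <<'E'
from g import *
o=(699.7,48.9);b=4.6
im,d=camera("side"); 
g=im[140:270,150:270,::-1]; cv2.imwrite("pics/s5.png",cv2.resize(g,(480,520),interpolation=cv2.INTER_CUBIC))
s=manip.read_state();print(s["wrist_force"],s["finger_gap"])
for p in ([-25,0,135],[6,0,158],[0,0,170]): go(boxpt(o,b,p),b,35)
E
```

```text
[-0.04216021 -0.18679456 -1.84509951] 19.878469375810802
clock 7.85 at [581.7  39.5 251.4] target [583.2  39.5 252.3] shift [1.5 0.1 0.9] rotvec [ 0.18 -0.15  0.03]
clock 7.85 at [581.7  39.5 251.4] target [614.1  42.  275.3] shift [32.4  2.6 23.9] rotvec [ 0.18 -0.15  0.03]
clock 7.85 at [581.7  39.5 251.4] target [608.1  41.5 287.3] shift [26.4  2.1 35.9] rotvec [ 0.18 -0.15  0.03]
```

View pics/s5.png

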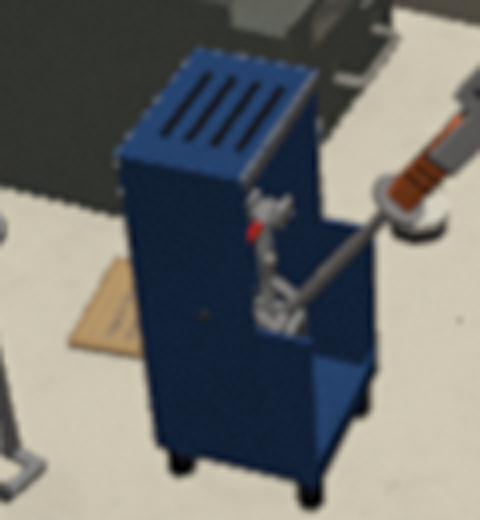

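The side crop shows the hook foot inside the box at (280,310), below the red bar at (255,232), and touching nothing. Next is the diagonal move under the bar.

Request:
{"name": "jog_arm", "arguments": {"plan": [0.004, 0.0003, 0.003, 0, 0, 0, 0.01, 0.0008, 0.0075, 0, 0, 0, 0.016, 0.0013, 0.012, 0, 0, 0, 0.022, 0.0018, 0.0165, 0, 0, 0, 0.027, 0.0022, 0.02, 0, 0, 0, 0.03, 0.0024, 0.022, 0, 0, 0, 0.03, 0.0024, 0.022, 0, 0, 0]}}

```text
clock: 8.55
eef_pos: [612.6, 41.5, 273.5]
eef_rot: [-3.138, 0.608, -3.06]
wrist_force: [-0.7, 0.2, -2.1]
finger_gap: 19.7
finger_force: 49.8
```

Request:
{"name": "jog_arm", "arguments": {"plan": [-0.001, 0, 0.002, 0, 0, 0, -0.002, 0, 0.005, 0, 0, 0, -0.003, 0, 0.008, 0, 0, 0, -0.003, 0, 0.011, 0, 0, 0, -0.003, 0, 0.013, 0, 0, 0, -0.003, 0, 0.013, 0, 0, 0, -0.003, 0, 0.013, 0, 0, 0]}}

```text
clock: 9.25
eef_pos: [609.2, 41.5, 286.3]
eef_rot: [-3.138, 0.608, -3.06]
wrist_force: [0.1, -0.2, -0.9]
finger_gap: 19.7
finger_force: 49.8
```

```bash
python3 - <<'E'
from g import *
s=manip.read_state();print(s["wrist_force"],s["finger_gap"])
for p in ([0,0,170],[0,0,188]): go(boxpt((699.7,48.9),4.6,p),4.6,35)
E
```

```text
[ 0.07187684 -0.23970269 -0.92258424] 19.745970116369744
clock 9.25 at [609.2  41.5 286.3] target [608.1  41.5 287.3] shift [-1.1  0.   1. ] rotvec [ 0.19 -0.15  0.05]
clock 9.25 at [609.2  41.5 286.3] target [608.1  41.5 305.3] shift [-1.1  0.  19. ] rotvec [ 0.19 -0.15  0.05]
```

Request:
{"name": "jog_arm", "arguments": {"plan": [0, 0, 0.003, 0, 0, 0, 0, 0, 0.006, 0, 0, 0, 0, 0, 0.009, 0, 0, 0, 0, 0, 0.012, 0, 0, 0, 0, 0, 0.015, 0, 0, 0, 0, 0, 0.018, 0, 0, 0, 0, 0, 0.018, 0, 0, 0, 0, 0, 0.018, 0, 0, 0, 0, 0, 0.018, 0, 0, 0]}}

```text
clock: 10.15
eef_pos: [609.2, 41.5, 304.1]
eef_rot: [-3.138, 0.608, -3.06]
wrist_force: [-0.1, 0.1, -2.7]
finger_gap: 19.9
finger_force: 49.8
```

```bash
python3 - <<'E'
from g import *
im,d=camera("side"); 
g=im[140:270,150:270,::-1]; cv2.imwrite("pics/s6.png",cv2.resize(g,(480,520),interpolation=cv2.INTER_CUBIC))
s=manip.read_state();print(s["clock"],s["eef_pos"],s["wrist_force"],s["finger_gap"])
E
```

```text
10.2 [609.19771476  41.50105722 304.16199214] [ 0.26458229  0.36103251 -2.77713337] 19.705595465446148
```

View pics/s6.png

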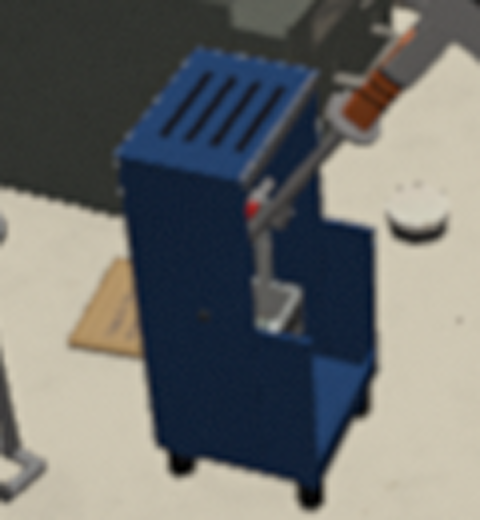

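The basket bar rests in the hook, red at (255,208), and the weight has come on (-2.7 N). The bar is clear of the horns. I'll draw it out gently.

Request:
{"name": "jog_arm", "arguments": {"plan": [-0.002, 0, 0.002, 0, 0, 0, -0.006, -0.0005, 0.003, 0, 0, 0, -0.012, -0.001, 0.003, 0, 0, 0, -0.02, -0.0016, 0.003, 0, 0, 0, -0.029, -0.0023, 0.003, 0, 0, 0, -0.039, -0.003, 0.003, 0, 0, 0, -0.049, -0.004, 0.003, 0, 0, 0, -0.059, -0.005, 0.003, 0, 0, 0, -0.07, -0.0055, 0.003, 0, 0, 0, -0.081, -0.0065, 0.003, 0, 0, 0, -0.092, -0.0075, 0.003, 0, 0, 0, -0.103, -0.008, 0.003, 0, 0, 0, -0.114, -0.009, 0.003, 0, 0, 0, -0.124, -0.01, 0.003, 0, 0, 0, -0.134, -0.011, 0.003, 0, 0, 0, -0.143, -0.0115, 0.003, 0, 0, 0, -0.151, -0.012, 0.003, 0, 0, 0, -0.157, -0.0125, 0.003, 0, 0, 0, -0.16, -0.013, 0.003, 0, 0, 0, -0.16, -0.013, 0.003, 0, 0, 0]}}

```text
clock: 12.2
eef_pos: [449.1, 28.4, 307.5]
eef_rot: [-3.138, 0.608, -3.06]
wrist_force: [0.4, 0.9, -3.5]
finger_gap: 19.7
finger_force: 49.8
```

```bash
python3 - <<'E'
from g import *
s=manip.read_state();print(s["clock"],s["eef_pos"],s["wrist_force"],s["finger_gap"])
im,d=camera("side"); g=im[120:350,150:400,::-1]; cv2.imwrite("pics/s7.png",cv2.resize(g,(625,575),interpolation=cv2.INTER_CUBIC))
for b in (7.7,0,-10): go([514,-284.5,112],b,35)
E
```

```text
12.2 [449.07987986  28.41088821 307.49505223] [ 0.37767841  0.90522775 -3.45221525] 19.73626543016179
clock 12.25 at [449.3  28.4 307.4] target [ 422.9 -296.8  229.3] shift [ -26.4 -325.2  -78.1] rotvec [ 0.19 -0.13  3.16]
clock 12.25 at [449.3  28.4 307.4] target [ 422.1 -284.5  229.3] shift [ -27.2 -312.9  -78.1] rotvec [ 0.18 -0.14 -4.54]
clock 12.25 at [449.3  28.4 307.4] target [ 423.5 -268.5  229.3] shift [ -25.8 -297.   -78.1] rotvec [  0.17  -0.15 -14.54]
```

View pics/s7.png

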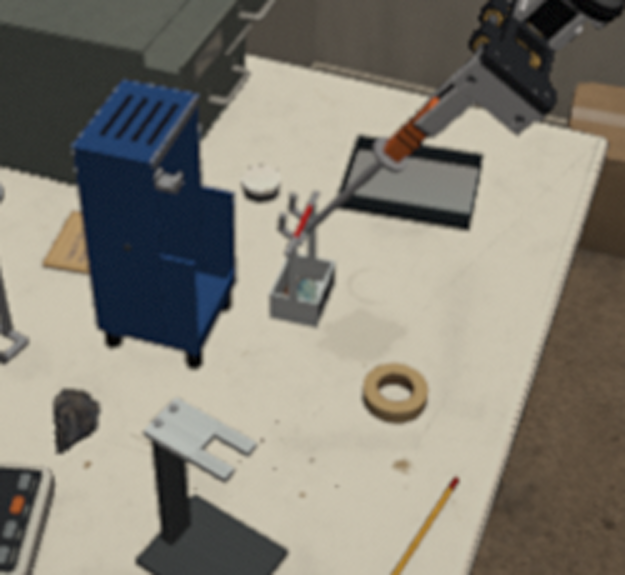

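The basket hangs upright on the hook at (305,290), clear of the box. I'll carry it smoothly over to the tray, turning by -14.5°.

Request:
{"name": "jog_arm", "arguments": {"plan": [0, -0.003, 0, 0, 0, 0, -0.001, -0.009, 0, 0, 0, -0.4, -0.001, -0.018, 0, 0, 0, -0.9, -0.002, -0.029, 0, 0, 0, -1.4, -0.004, -0.042, 0, 0, 0, -2, -0.005, -0.057, 0, 0, 0, -2.8, -0.006, -0.074, 0, 0, 0, -3.6, -0.008, -0.092, 0, 0, 0, -4.5, -0.01, -0.11, 0, 0, 0, -5.4, -0.011, -0.128, 0, 0, 0, -6.3, -0.013, -0.146, 0, 0, 0, -7.2, -0.014, -0.164, 0, 0, 0, -8, -0.016, -0.182, 0, 0, 0, -8.9, -0.018, -0.2, 0, 0, 0, -9.8, -0.019, -0.218, 0, 0, 0, -10.7, -0.021, -0.236, 0, 0, 0, -11.5, -0.022, -0.252, 0, 0, 0, -12.3, -0.024, -0.266, 0, 0, 0, -13, -0.025, -0.278, 0, 0, 0, -13.6, -0.026, -0.287, 0, 0, 0, -14]}}

```text
clock: 14.25
eef_pos: [423.0, -259.6, 307.3]
eef_rot: [-3.138, 0.608, 2.978]
wrist_force: [-0.2, -0.9, -3.2]
finger_gap: 19.6
finger_force: 49.8
```

Request:
{"name": "jog_arm", "arguments": {"plan": [0, -0.006, 0, 0, 0, -0.3, 0, -0.009, -0.003, 0, 0, -0.5, 0, -0.01, -0.008, 0, 0, -0.5, 0, -0.01, -0.015, 0, 0, -0.5, 0, -0.01, -0.023, 0, 0, -0.5, 0, -0.01, -0.031, 0, 0, -0.5, 0, -0.01, -0.039, 0, 0, -0.5, 0, -0.01, -0.047, 0, 0, -0.5, 0, -0.01, -0.053, 0, 0, -0.5, 0, -0.01, -0.058, 0, 0, -0.5, 0, -0.01, -0.06, 0, 0, -0.5, 0, -0.01, -0.06, 0, 0, -0.5, 0, -0.01, -0.06, 0, 0, -0.5]}}

```text
clock: 15.55
eef_pos: [423.3, -268.6, 247.6]
eef_rot: [-3.138, 0.608, 2.97]
wrist_force: [-0.4, 0.2, -4.0]
finger_gap: 19.8
finger_force: 49.8
```

```bash
cat > b.py <<'E'
from g import *
s=manip.read_state();print(s["wrist_force"].round(2),s["joints"].round(2)); go([514,-284.5,112],-10,35)
im,d=camera("side"); P=cloud(cal("side"),d)
m=(abs(P[...,0]-514)<100)&(abs(P[...,1]+284)<90)&(P[...,2]>40)&(P[...,2]<160)
h=cv2.cvtColor(im,cv2.COLOR_RGB2HSV).astype(int); r=m&((h[...,0]<8)|(h[...,0]>172))&(h[...,1]>120); print("red bar",np.nanmedian(P[r],0).round(1),r.sum())
np.savez("side2",im=im,d=d)
E
python3 b.py
```

```text
[-0.43  0.19 -3.97] [-0.86 -0.19  1.99  0.48  0.9  -2.47]
clock 15.55 at [ 423.3 -268.6  247.6] target [ 423.5 -268.5  229.3] shift [  0.2   0.1 -18.3] rotvec [ 0.16 -0.17 -0.04]
red bar [ 510.1 -287.7  132.2] 20
```

Joint 6 is near its limit, so I'll turn the hook a further -10° about the bar while lowering.

```bash
python3 - <<'E'
from g import *
for z in (112,107): go([514,-284.5,z],-20,35)
E
```

```text
clock 15.6 at [ 423.3 -268.6  247.6] target [ 427.6 -253.1  229.3] shift [  4.3  15.5 -18.3] rotvec [  0.14  -0.18 -10.05]
clock 15.6 at [ 423.3 -268.6  247.6] target [ 427.6 -253.1  224.3] shift [  4.3  15.5 -23.3] rotvec [  0.14  -0.18 -10.05]
```

Request:
{"name": "jog_arm", "arguments": {"plan": [0.0004, 0.0015, 0, 0, 0, -1, 0.0008, 0.003, 0, 0, 0, -2, 0.0012, 0.0045, -0.001, 0, 0, -3, 0.0016, 0.006, -0.002, 0, 0, -4, 0.002, 0.0078, -0.003, 0, 0, -5, 0.0026, 0.0095, -0.005, 0, 0, -6, 0.003, 0.011, -0.007, 0, 0, -7, 0.0035, 0.0125, -0.009, 0, 0, -8, 0.004, 0.014, -0.011, 0, 0, -9, 0.0043, 0.0155, -0.013, 0, 0, -10, 0.0043, 0.0155, -0.015, 0, 0, -10, 0.0043, 0.0155, -0.017, 0, 0, -10, 0.0043, 0.0155, -0.018, 0, 0, -10, 0.0043, 0.0155, -0.019, 0, 0, -10, 0.0043, 0.0155, -0.02, 0, 0, -10, 0.0043, 0.0155, -0.021, 0, 0, -10, 0.0043, 0.0155, -0.022, 0, 0, -10, 0.0043, 0.0155, -0.023, 0, 0, -10, 0.0043, 0.0155, -0.024, 0, 0, -10, 0.0043, 0.0155, -0.024, 0, 0, -10]}}

```text
clock: 17.6
eef_pos: [427.5, -253.0, 223.2]
eef_rot: [-3.138, 0.608, 2.795]
wrist_force: [0.2, -0.6, -1.5]
finger_gap: 19.5
finger_force: 49.8
```

```bash
python3 b.py
```

```text
[ 0.15 -0.56 -1.52] [-0.74 -0.22  2.07  0.33  0.74 -2.14]
clock 17.6 at [ 427.5 -253.   223.2] target [ 423.5 -268.5  229.3] shift [ -4.  -15.6   6.1] rotvec [ 0.12 -0.2   9.95]
red bar [ 511.3 -284.   112.1] 17
```

The basket stands on the floor and the hook is slack. I'll drop the prongs along the rod, then back out along them.

Request:
{"name": "jog_arm", "arguments": {"plan": [0.0015, -0.0005, -0.003, 0, 0, 0, 0.003, -0.001, -0.007, 0, 0, 0, 0.005, -0.0018, -0.011, 0, 0, 0, 0.0069, -0.0025, -0.0156, 0, 0, 0, 0.0069, -0.0025, -0.0156, 0, 0, 0, 0.003, -0.001, -0.0185, 0, 0, 0, -0.004, 0.0015, -0.0236, 0, 0, 0, -0.011, 0.004, -0.029, 0, 0, 0, -0.018, 0.0065, -0.034, 0, 0, 0, -0.024, 0.0087, -0.0386, 0, 0, 0, -0.03, 0.011, -0.0386, 0, 0, 0, -0.04, 0.0146, -0.0386, 0, 0, 0, -0.055, 0.02, -0.0386, 0, 0, 0, -0.075, 0.0274, -0.0386, 0, 0, 0, -0.075, 0.0274, -0.0386, 0, 0, 0]}}

```text
clock: 19.15
eef_pos: [351.1, -225.1, 185.0]
eef_rot: [-3.137, 0.609, 2.795]
wrist_force: [-0.3, 0.1, -0.9]
finger_gap: 19.9
finger_force: 49.8
```

```bash
python3 b.py; python3 -c "
import numpy as np,cv2
im=np.load('side2.npz')['im'];g=im[130:260,240:400,::-1];cv2.imwrite('pics/s8.png',cv2.resize(g,(640,520),interpolation=cv2.INTER_CUBIC))"
```

```text
[-0.35  0.09 -0.95] [-0.87 -0.4   2.29  0.42  0.75 -2.33]
clock 19.15 at [ 351.1 -225.1  185. ] target [ 423.5 -268.5  229.3] shift [ 72.4 -43.4  44.3] rotvec [ 0.17 -0.16  9.99]
red bar [ 512.2 -286.2  112.2] 15
```

View pics/s8.png

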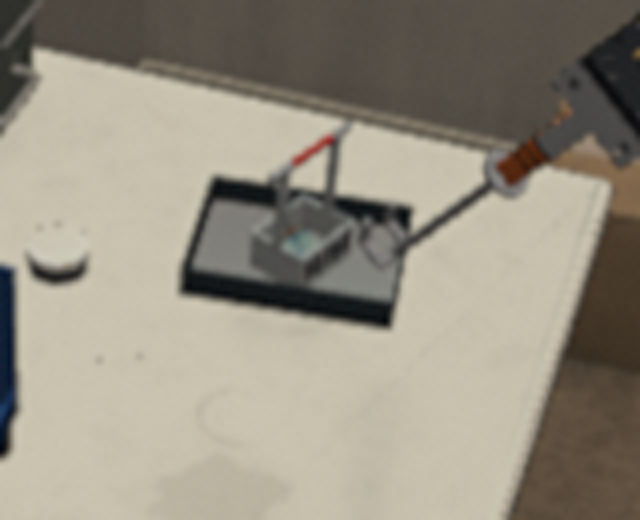

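The basket stands upright in the tray at (305,230) and the hook is free at (385,240). I'll raise the rod and return to the stand.

```bash
python3 - <<'E'
from g import *
s=manip.read_state(); T=R.from_euler('xyz',s["eef_rot"]); G=R.from_euler('xyz',[np.pi,0,2.793])
print(np.degrees((G*T.inv()).as_rotvec()).round(2), np.array([395,323.6,278])-s["eef_pos"])
E
```

```text
[ 1.215e+01  3.275e+01 -3.000e-02] [ 43.01920831 549.36677277  92.6348807 ]
```

Request:
{"name": "jog_arm", "arguments": {"plan": [0, 0.01, 0.03, 0, 0, 0, 0, 0.02, 0.07, 0, 0, 0, 0, 0.04, 0.1, 0, 0, 0, 0.005, 0.07, 0.11, 0, 0, 0, 0.01, 0.11, 0.11, 0, 0, 0, 0.015, 0.155, 0.11, 0, 0, 0, 0.02, 0.2, 0.11, 0, 0, 0, 0.025, 0.245, 0.11, 0, 0, 0, 0.03, 0.29, 0.11, 0, 0, 0, 0.033, 0.335, 0.11, 0, 0, 0, 0.036, 0.38, 0.11, 0, 0, 0, 0.038, 0.42, 0.11, 0, 0, 0, 0.04, 0.45, 0.11, 0, 0, 0, 0.04, 0.465, 0.11, 0, 0, 0, 0.04, 0.465, 0.11, 0, 0, 0]}}

```text
clock: 20.7
eef_pos: [392.3, 244.4, 293.2]
eef_rot: [-3.136, 0.606, 2.802]
wrist_force: [-0.9, -0.8, -0.5]
finger_gap: 19.7
finger_force: 49.8
```

Request:
{"name": "jog_arm", "arguments": {"plan": [0, 0, 0, 2.4, 6.5, 0, 0, 0, 0, 4.8, 13, 0, 0, 0, 0, 7.3, 19.6, 0, 0, 0, 0, 9.7, 26, 0, 0, 0.02, 0, 12.15, 32.75, 0, 0.002, 0.05, -0.008, 12.15, 32.75, 0, 0.004, 0.084, -0.017, 12.15, 32.75, 0, 0.004, 0.084, -0.017, 12.15, 32.75, 0, 0.004, 0.084, -0.017, 12.15, 32.75, 0, 0.004, 0.084, -0.017, 12.15, 32.75, 0]}}

```text
clock: 21.7
eef_pos: [396.8, 322.9, 278.2]
eef_rot: [3.139, -0.001, 2.793]
wrist_force: [0.1, 0.1, -1.1]
finger_gap: 19.5
finger_force: 49.8
```

```bash
python3 w.py w9; python3 - <<'E'
from g import *
s=manip.read_state(); T=R.from_euler('xyz',s["eef_rot"]); G=R.from_euler('xyz',[np.pi,0,2.793])
print(np.degrees((G*T.inv()).as_rotvec()).round(2), np.array([395,323.6,207.5])-s["eef_pos"])
f=np.load("wrist.npz"); c=cal("wrist"); im=f["im"]; P=cloud(c,f["d"])
near=(abs(P[...,0]-524)<70)&(abs(P[...,1]-298)<60)&(abs(P[...,2]-173.5)<3.5)
p=P[near]; r=cv2.minAreaRect(p[:,:2].astype(np.float32)); print(r, np.median(p[:,2]))
# rod check from side view: shank/handle axis
im,d=camera("side"); P=cloud(cal("side"),d); h=cv2.cvtColor(im,cv2.COLOR_RGB2HSV).astype(int)
m=(h[...,0]<14)&(h[...,1]>140)&(h[...,2]>60)&(abs(P[...,0]-395)<60)&(abs(P[...,1]-323)<60)
if m.sum(): print("handle",m.sum(),np.nanpercentile(P[m],[3,50,97],axis=0).round(1).tolist())
m=(abs(P[...,0]-395)<50)&(abs(P[...,1]-323)<50)&(P[...,2]>100)&(P[...,2]<245)
for a,b in ((110,120),(140,170),(180,210),(220,245)):
    k=m&(P[...,2]>a)&(P[...,2]<b); print(a,k.sum(),np.nanmedian(P[k],0).round(1))
E
```

```text
21.75 [396.8 322.8 278.4] [ 3.139e+00 -1.000e-03  2.793e+00] [ 0.61  0.15  1.46  0.    1.53 -0.61] F [ 0.06 -0.27 -1.35] 19.3
[-0.15  0.   -0.01] [ -1.77040594   0.80035216 -70.85623579]
((518.99609375, 287.5909729003906), (26.073833465576172, 59.8177490234375), 78.21416473388672) 174.2336310680436
handle 276 [[386.6, 314.7, 270.3], [391.2, 329.4, 299.8], [404.8, 334.9, 334.5]]
110 0 [nan nan nan]
140 50 [397.7 327.7 152.2]
180 45 [397.  327.1 195.5]
220 34 [397.4 327.1 230.2]
  return np.nanmean(a, axis, out=out, keepdims=keepdims)
```

The shank is upright and centred under the TCP. Insert, then lower.

Request:
{"name": "jog_arm", "arguments": {"plan": [-0.002, 0.001, -0.03, 0, 0, 0, -0.002, 0.001, -0.06, 0, 0, 0, -0.002, 0.001, -0.071, 0, 0, 0, -0.002, 0.001, -0.071, 0, 0, 0, 0.018, -0.003, -0.071, 0, 0, 0, 0.043, -0.0085, -0.071, 0, 0, 0, 0.068, -0.014, -0.071, 0, 0, 0, 0.088, -0.018, -0.071, 0, 0, 0, 0.1, -0.0207, -0.071, 0, 0, 0, 0.108, -0.0222, -0.071, 0, 0, 0, 0.108, -0.0222, -0.071, 0, 0, 0, 0.108, -0.0222, -0.071, 0, 0, 0]}}

```text
clock: 23.0
eef_pos: [504.1, 301.4, 207.1]
eef_rot: [3.14, -0.001, 2.794]
wrist_force: [0.6, -0.0, -1.6]
finger_gap: 19.4
finger_force: 49.8
```

Request:
{"name": "jog_arm", "arguments": {"plan": [0, 0, -0.004, 0, 0, 0, 0, 0, -0.008, 0, 0, 0, 0, 0, -0.0105, 0, 0, 0, 0, 0, -0.012, 0, 0, 0, 0, 0, -0.012, 0, 0, 0, 0, 0, -0.012, 0, 0, 0]}}

```text
clock: 23.6
eef_pos: [504.5, 301.2, 194.8]
eef_rot: [3.14, -0.002, 2.794]
wrist_force: [0.4, -0.1, -1.6]
finger_gap: 19.8
finger_force: 49.8
```

Request:
{"name": "jog_arm", "arguments": {"plan": [0, -0.0005, -0.0007, 0, 0, 0, 0, -0.0005, -0.0012, 0, 0, 0, 0, -0.0005, -0.0012, 0, 0, 0]}}

```text
clock: 23.9
eef_pos: [504.7, 300.8, 194.3]
eef_rot: [3.139, -0.001, 2.794]
wrist_force: [-1.4, 0.8, 4.6]
finger_gap: 19.5
finger_force: 49.8
```

```bash
python3 - <<'E'
from g import *
s=manip.read_state();print(s["eef_pos"],s["wrist_force"])
im,d=camera("side"); P=cloud(cal("side"),d)
f=np.load("side.npz"); P0=cloud(cal("side"),f["d"])
for n,Q in (("now",P),("start",P0)):
    m=(abs(Q[...,0]-505)<22)&(abs(Q[...,1]-300)<22)&(Q[...,2]>176)&(Q[...,2]<184); print(n,m.sum(),np.nanmedian(Q[m],0).round(1))
    m=(abs(Q[...,0]-505)<45)&(abs(Q[...,1]-300)<35)&(Q[...,2]>20)&(Q[...,2]<60); print(n,"prongs",m.sum(),np.nanmedian(Q[m],0).round(1))
E
```

```text
[504.70729576 300.84817266 194.25434216] [-1.42667198  0.83866919  4.6220761 ]
now 121 [500.3 309.6 179.6]
now prongs 175 [520.1 306.4  44. ]
start 128 [500.1 309.3 179.4]
start prongs 168 [519.6 305.   43.1]
```

The collar bears on the fork: the force now pushes up, and the geometry matches the start. Open to about 60 mm, then withdraw straight up.

Request:
{"name": "jog_arm", "arguments": {"plan": [0, 0, 0, 0, 0, 0, 0, 0, 0, 0, 0, 0, 0, 0, 0, 0, 0, 0, 0, 0, 0, 0, 0, 0, 0, 0, 0, 0, 0, 0, 0, 0, 0, 0, 0, 0, 0, 0, 0, 0, 0, 0], "claw": 0.06}}

```text
clock: 24.65
eef_pos: [504.5, 300.7, 193.5]
eef_rot: [3.14, -0.002, 2.794]
wrist_force: [0.4, 0.3, 0.1]
finger_gap: 59.8
finger_force: 0.0
```

Request:
{"name": "jog_arm", "arguments": {"plan": [0, 0, 0.01, 0, 0, 0, 0, 0, 0.025, 0, 0, 0, 0, 0, 0.045, 0, 0, 0, 0, 0, 0.07, 0, 0, 0, 0, 0, 0.1, 0, 0, 0, 0, 0, 0.13, 0, 0, 0, 0, 0, 0.15, 0, 0, 0, 0, 0, 0.15, 0, 0, 0, 0, 0, 0.15, 0, 0, 0, 0, 0, 0.15, 0, 0, 0]}}

```text
clock: 25.65
eef_pos: [504.3, 300.6, 342.2]
eef_rot: [3.142, -0.003, 2.794]
wrist_force: [0.3, -0.9, -0.3]
finger_gap: 59.9
finger_force: 0.0
```

```bash
python3 - <<'E'
from g import *
s=manip.read_state();print(s["clock"],s["eef_pos"],s["wrist_force"],s["finger_gap"])
im,d=camera("side"); P=cloud(cal("side"),d); h=cv2.cvtColor(im,cv2.COLOR_RGB2HSV).astype(int)
m=(h[...,0]<12)&(h[...,1]>170)&(h[...,2]>110)&(abs(P[...,0]-504)<40)&(abs(P[...,1]-303)<40); print("handle top",m.sum(),np.nanmean(P[m],0).round(1),"(start 504,304.8,248.9)")
m=(abs(P[...,0]-514)<100)&(abs(P[...,1]+284)<90)&(P[...,2]>90)&((h[...,0]<8)|(h[...,0]>172))&(h[...,1]>120); print("red bar",np.nanmedian(P[m],0).round(1))
E
```

```text
25.65 [504.31579476 300.5599598  342.24151887] [ 0.29221229 -0.87783739 -0.26445339] 59.94779609229851
handle top 72 [503.4 304.8 248.5] (start 504,304.8,248.9)
red bar [ 511.7 -285.6  112.8]
```

The rod hangs as it did at the start and the basket is standing in the tray, so I'll hand the job in.

```bash
python3 -c "
from cell import manip
print(manip.sign_off())"
```

```text
the job is handed in; nothing more can be done
None
```

The basket stands upright in the tray and the small hook rod hangs released in its fork stand; I handed the job in at about 26 s, but sign-off returned no verdict and I did not re-measure the jar, stone or tape.

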